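Clear the finished cup and turn the breakfast carousel to the next dish

ROBOT

A 6-joint arm with a two-finger parallel gripper is mounted at the origin on the work surface. World frame = base frame: x ahead of the robot, y to its left, z up, the work surface at z = 0. Lengths are in m, angles in rad, forces in N, time in s.
With the tool pointing down it reaches from about 0.375 to 0.9 m from the base axis. Payload 3.1 kg.
Tool frame: the origin (TCP) lies on the centre line of the jaws, within the pads' length; the fingertips stand robot.nose_length ahead of it and the grasp point (between the pads) lies 6 mm ahead of it (robot.nose_length is the distance from the TCP to the fingertips, in m); z points along the fingers, y is the line along which they close (so a half turn about z gives the same grasp; the last joint's range is limited). The gripper opens to 87 mm and grips with 3 to 60 N. Pads are 19 mm wide; open, the fingers measure 117 mm over their backs; the gripper's body (75 mm by 190 mm) begins 51 mm behind the grasp point.
Start: joints at [-1.28, 0.527, 1.433, -0, 1.181, -0.178], TCP at [0.282, -0.558, 0.218] pointing down, gripper open.
Joint ranges: [-3.08, 3.08], [-0.75, 2.2], [0.22, 2.44], [-1.43, 4.57], [0, 2.65], [-2.85, 2.85]. Speed limits (rad/s): [2.79, 2.79, 3.14, 3.14, 3.14, 3.14].

INTERFACE

Orientations are given as a unit quaternion [x, y, z, w].
In Python, from rig import robot gives the robot as it stands.
- The arm moves only by the shell command python3 -m crank 'ROWS' [FORCE]. ROWS is JSON, one flat list of numbers, 7 for each row, row after row: the shift along the tool's x, y, z in mm, then the turn, a rotation vector about the tool's x, y, z in degrees, then the closure in counts, from 0 (fully open) to 255 (shut). In form: [x, y, z, ax, ay, az, fingers, x, y, z, ax, ay, az, fingers, ...]. A call has exactly 5 rows; each row is the pose to reach, as a shift and turn from the pose commanded when the call began, along the tool's axes at that moment; what a row does not reach only later rows make up. A row lasts 1/12 s, in which the tool goes at most 41.7 mm and 7.16 degrees, less where a joint would pass 70% of its speed; a pose out of reach is approached as far as the arm can. A call with a gripper value outside its range is refused whole. The fingers move at their own pace and stop on an object; FORCE is the grip in N (left out, the last holds). Time passes only in rows, so rows that repeat a pose let the fingers close, or fill a call up. It gives the time, the measured TCP pose, the force, the opening and the grip force at its end, in the units of the state.
- robot.get_obs(): the state, without advancing time (a new reading comes with each control period).
- robot.camera(name): name is "side" or "top"; returns a dict with "pixels" (384x512x3 uint8, red, green, blue), "intrinsics" (3x3 intrinsics, pixels), "extrinsics" (4x4, takes a point from camera to world coordinates). Camera axes: x right, y down, z forward; pixel columns grow to the right and rows downward; lengths in m; the calibration is good to about 2 mm. A picture is of the moment at which its call begins. There is no depth.
- robot.hand_in(): hands the job in; it is judged then, once.
The state is a dict: "time": time; "q": joint angles; "joint_velocities": joint speeds; "joint_torque": joint torques, N m; "position": TCP position; "tool_rot": TCP orientation; "ft_force": force on the tool from outside, world axes, zero at the start; "moment": the same for the moment, N m; "grip_width": finger opening in m; "grip_force": force on a finger pad.
Only numpy, scipy, OpenCV 4.12 (cv2) and the standard library are available. Lean on these libraries where they do the work, as an engineer would, in place of code of your own. Each camera call takes 0.05 s, during which the arm holds its last target. There are 200 camera calls.

TASK

The guest has finished the blue cup that stands at the brass pointer of the breakfast carousel: lift it off and stand it gently, upright, in the black return tray. Then turn the carousel clockwise (seen from above) by exactly one click, so that the next dish comes to rest at the pointer, and let go. The other dishes stay upright on their red seats, and the rice bowl and tea cup on the red board are left alone.

Things in the scene. Friction and masses are not known exactly. Their poses are not given: they have to be found in the camera images.
- blue_cup: the finished, empty blue round cup, upright, 54 mm across at the rim and slightly narrower at the foot, 55 mm high; origin at the centre of its underside; starts on the carousel seat at the brass pointer
- return_tray: black lacquer return tray with a thin gold rim, fixed, an open shallow tray 200 x 160 mm outside (x, y) and 22 mm high, walls 6 mm, inner floor about 6 mm above its underside; origin at the centre of its underside, z up. It may be on either side of the carousel
- carousel_top (a joint): angle of the bamboo-coloured round carousel top (320 mm across, upper face 58 mm above the table) on its fixed foot, rad; 0 at the start, growing CLOCKWISE seen from above; it clicks into a spring stop at every 60 degrees (1.047 rad) and springs to the nearest stop when let go; it takes about 0.15 N m to turn
- handle (a point): middle of the dark wooden bar handle at the centre of the carousel top, on the turning axis, 96 mm above the table; its x axis runs along the bar; the bar is 70 mm long, 16 mm wide and 28 mm high (14 mm above and below this point), on a thin 11 mm post; it turns with the top; at the start the bar's -x end points at the brass pointer
- pointer (a point): centre of the top of the fixed brass pointer, a diamond-shaped block 37 mm across that stands just outside the rim of the carousel, 68 mm above the table, 186 mm from the axis; it marks the guest's stop
- seat0 (a point): centre of a dark red seat disc (80 mm across) on the carousel top, 115 mm from the axis, 58 mm above the table; turns with the top; starts at the pointer, under the blue cup
- seat1 (a point): centre of a dark red seat disc (80 mm across) on the carousel top, 115 mm from the axis, 58 mm above the table; turns with the top; starts 60 degrees counter-clockwise (from above) of the pointer, with a dish on it; the next one to come to the pointer
- seat2 (a point): centre of a dark red seat disc (80 mm across) on the carousel top, 115 mm from the axis, 58 mm above the table; turns with the top; starts 120 degrees counter-clockwise (from above) of the pointer, with a dish on it
- seat3 (a point): centre of a dark red seat disc (80 mm across) on the carousel top, 115 mm from the axis, 58 mm above the table; turns with the top; starts 180 degrees counter-clockwise (from above) of the pointer, with a dish on it
- seat4 (a point): centre of a dark red seat disc (80 mm across) on the carousel top, 115 mm from the axis, 58 mm above the table; turns with the top; starts 240 degrees counter-clockwise (from above) of the pointer, with a dish on it
- seat5 (a point): centre of a dark red seat disc (80 mm across) on the carousel top, 115 mm from the axis, 58 mm above the table; turns with the top; starts 300 degrees counter-clockwise (from above) of the pointer, with a dish on it
- salad_bowl: cream bowl with green and red food, 72 mm across, 36 mm high; loose on a seat of the carousel (which seat varies), to stay there upright; origin at the centre of its underside
- cream_pot: white straight pot with a pink top, 62 mm across, 42 mm high; loose on a seat of the carousel (which seat varies), to stay there upright; origin at the centre of its underside
- egg_dish: black bowl with a yellow omelette block, 72 mm across, 40 mm high with the food; loose on a seat of the carousel (which seat varies), to stay there upright; origin at the centre of its underside
- lidded_bowl: gold bowl closed by a gold lid with a black knob, 70 mm across, 47 mm high; loose on a seat of the carousel (which seat varies), to stay there upright; origin at the centre of its underside
- pickle_dish: grey-green bowl with brown pickles, 70 mm across, 34 mm high; loose on a seat of the carousel (which seat varies), to stay there upright; origin at the centre of its underside
- rice_bowl: dark bowl of rice, 110 mm across, 62 mm high, on the red place board on the other side of the carousel from the return tray; bystander; origin at the centre of its underside
- tea_cup: cream tea cup, 58 mm across, 60 mm high, on the same red board (200 x 150 x 10 mm); bystander; origin at the centre of its underside
Things that resemble listed ones, but are neither listed nor needed, are in the scene too. Several things have the shape of the blue_cup; the one meant has the colours described above.

How it is judged:
By the outcome, as a careful person would: the job done as asked, in the order asked, and still so for the second after the job is handed in, with the robot touching nothing.
It also fails if it takes over 58 s, if anything falls off the work surface, if the arm or the gripper's body presses on something with over 40 N, if the wrist force passes 120 N, or if a joint passes its speed limit or range.

## Working session

There is one attempt and no reset: what is moved stays moved. The work goes in short steps, Python scripts to look and compute and a shell command to move; the robot and the scene stay as the last step left them, time stands still between calls to the robot, and variables do not carry over. Pictures are saved under pics/ and viewed, at most 10 in all, crops included, and the job is handed in when it is done.

```bash
mkdir -p pics; python3 - <<'E'
from rig import robot
import cv2,numpy as np
for n in("top","side"):
    c=robot.camera(n); cv2.imwrite(f"pics/{n}0.png",c["pixels"][:,:,::-1]); print(n,np.round(c["intrinsics"],1).tolist(),np.round(c["extrinsics"],3).tolist())
o=robot.get_obs(); print({k:np.round(v,3).tolist() for k,v in o.items()}, robot.nose_length)
E
```

```text
top [[359.7, 0.0, 259.0], [0.0, 359.7, 193.3], [0.0, 0.0, 1.0]] [[0.022, -0.992, 0.123, 0.398], [-1.0, -0.024, -0.014, 0.011], [0.017, -0.123, -0.992, 0.903], [0.0, 0.0, 0.0, 1.0]]
side [[367.9, 0.0, 253.4], [0.0, 367.9, 191.1], [0.0, 0.0, 1.0]] [[-0.945, -0.217, 0.245, 0.271], [-0.327, 0.584, -0.743, 0.669], [0.018, -0.782, -0.623, 0.639], [0.0, 0.0, 0.0, 1.0]]
{'time': 0.1, 'q': [-1.28, 0.528, 1.434, -0.0, 1.181, -0.178], 'joint_velocities': [0.001, -0.002, -0.002, 0.0, -0.0, 0.001], 'joint_torque': [-0.001, -44.099, -17.715, 0.063, 0.053, -0.0], 'position': [0.282, -0.557, 0.217], 'tool_rot': [0.973, 0.232, -0.0, -0.001], 'ft_force': [0.487, -0.046, 0.34], 'moment': [0.02, -0.023, -0.001], 'grip_force': 0.0, 'grip_width': 0.087} 0.025
```

View pics/top0.png

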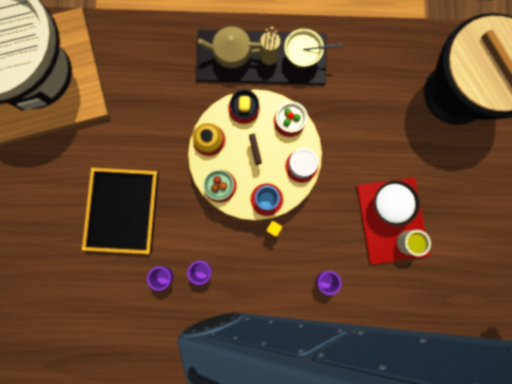

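View pics/side0.png

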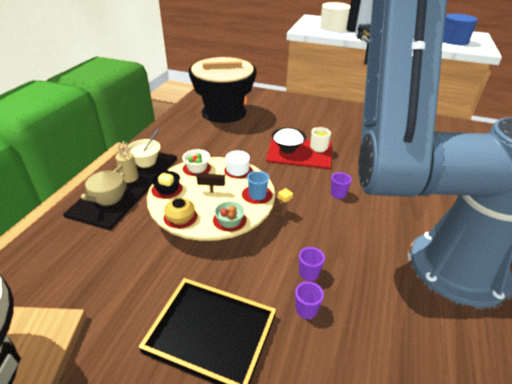

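The top view shows the carousel at about (255,152), the blue cup at (267,198), the pointer at (274,229), and the tray on the left at (120,211). The purple cups at (199,273), (160,279) and (329,283) are decoys. The side view agrees with this.

```bash
cat >h.py <<'E'
from rig import robot
import cv2,numpy as np
from scipy.spatial.transform import Rotation as R
def cast(c,uv,z):
    uv=np.atleast_2d(uv).astype(float); E=c["extrinsics"]
    d=np.c_[uv,np.ones(len(uv))]@np.linalg.inv(c["intrinsics"]).T@E[:3,:3].T
    return E[:3,3]+d*((z-E[2,3])/d[:,2])[:,None]
def hsv(c): return cv2.cvtColor(c["pixels"],cv2.COLOR_RGB2HSV)
def blobs(m,amin=30):
    n,l,s,ce=cv2.connectedComponentsWithStats(m.astype(np.uint8))
    return [(s[i,4],ce[i],np.argwhere(l==i)[:,::-1]) for i in range(1,n) if s[i,4]>=amin]
def to_tool(p):  # mm shift in tool axes from measured TCP to p
    o=robot.get_obs(); return R.from_quat(o["tool_rot"]).inv().apply(np.array(p)-o["position"])*1000
E
python3 - <<'E'
from h import *
c=robot.camera("top"); H=hsv(c)
h,s,v=H[...,0],H[...,1],H[...,2]
# blue cup
for a,ce,p in blobs((h>98)&(h<116)&(s>110)&(v>60)&(np.indices(h.shape)[0]<300)):
    q=cast(c,p,.113); print("blue",a,ce.round(1),q.mean(0).round(4), (q.min(0)+q.max(0))/2, np.ptp(q,0))
# bamboo top
for a,ce,p in blobs((h>18)&(h<32)&(s>50)&(s<150)&(v>170),1500):
    hull=cv2.convexHull(p.astype(np.int32)); q=cast(c,hull[:,0],.058)
    (x,y),r=cv2.minEnclosingCircle((q[:,:2]*1000).astype(np.float32)); print("bamboo",a,ce,x,y,r)
# yellow: pointer, tray rim
for a,ce,p in blobs((h>18)&(h<30)&(s>190)&(v>130),60):
    q=cast(c,p,.068); q2=cast(c,p,.022); print("yel",a,ce.round(1),q.mean(0).round(4),"tray mid",((q2.min(0)+q2.max(0))/2).round(3),np.ptp(q2,0).round(3))
# handle: dark in centre
yy,xx=np.indices(h.shape)
for a,ce,p in blobs((v<110)&(abs(xx-255)<22)&(abs(yy-150)<24),40):
    q=cast(c,p,.110); m=q.mean(0); w,V=np.linalg.eigh(np.cov((q-m)[:,:2].T)); print("handle",a,ce,m,((q.min(0)+q.max(0))/2),V[:,1],np.degrees(np.arctan2(V[1,1],V[0,1])))
c=robot.camera("side"); H=hsv(c);h,s,v=H[...,0],H[...,1],H[...,2]
for a,ce,p in blobs((h>98)&(h<116)&(s>110)&(v>60)&(abs(np.indices(h.shape)[0]-185)<25)&(abs(np.indices(h.shape)[1]-258)<25)):
    print("side blue",a,ce,cast(c,[ce],.088))
E
```

```text
blue 379 [266.9 197.7] [ 0.486  -0.0179  0.113 ] [ 0.48656403 -0.01812503  0.113     ] [0.04700512 0.04451385 0.        ]
bamboo 1659 [20.10548523 26.17721519] 857.8780517578125 606.6019897460938 126.3876953125
bamboo 3809 [481.53583618  63.13258073] 849.3353881835938 -594.066650390625 124.62552642822266
bamboo 7942 [254.45832284 154.60463359] 602.48046875 9.22791576385498 162.99913024902344
yel 422 [207.  138.1] [0.6302 0.1257 0.068 ] tray mid [0.646 0.132 0.022] [0.067 0.071 0.   ]
yel 1026 [119.9 211.6] [0.4515 0.3192 0.068 ] tray mid [0.458 0.337 0.022] [0.206 0.167 0.   ]
yel 166 [274.  228.3] [ 0.4205 -0.0374  0.068 ] tray mid [ 0.421 -0.04   0.022] [0.036 0.034 0.   ]
yel 255 [416.8 242.7] [ 0.3947 -0.3691  0.068 ] tray mid [ 0.394 -0.389  0.022] [0.044 0.042 0.   ]
handle 161 [254.67701863 149.9378882 ] [0.59408155 0.01165555 0.11      ] [0.59519443 0.01104784 0.11      ] [-0.96992284 -0.24341259] -165.91195760208473
side blue 424 [257.45518868 184.49528302] [[ 0.48668341 -0.01761376  0.088     ]]
```

```bash
python3 -m crank '[20,-18,0,0,0,0,0, 50,-45,0,0,0,0,0, 82,-75,0,0,0,0,0, 112,-102,0,0,0,0,0, 142,-130,0,0,0,0,0]' 8
python3 -m crank '[28,-26,0,0,0,0,0, 57,-52,0,0,0,0,0, 85,-78,0,0,0,0,0, 114,-104,0,0,0,0,0, 142,-130,0,0,0,0,0]'
python3 -m crank '[28,-26,0,0,0,2,0, 60,-54,0,0,0,5,0, 92,-82,0,0,0,8,0, 122,-110,0,0,0,11,0, 142,-129,0,0,0,12,0]'
python3 - <<'E'
from h import *
o=robot.get_obs(); print(o["time"],o["q"],o["position"],R.from_quat(o["tool_rot"]).as_matrix().round(3).tolist()); print(to_tool([.4875,-.0185,.093]))
E
```

```text
time: 0.62
position: [0.3504, -0.3759, 0.2181]
tool_rot: [0.973, 0.232, 0.0, -0.0]
ft_force: [1.5, -0.7, 0.4]
grip_width: 0.0876
grip_force: 0.0
time: 1.03
position: [0.4185, -0.1957, 0.2184]
tool_rot: [0.973, 0.232, 0.0, 0.0]
ft_force: [0.6, -0.2, 0.0]
grip_width: 0.0868
grip_force: 0.0
time: 1.45
position: [0.4872, -0.0151, 0.2185]
tool_rot: [0.992, 0.129, 0.0, -0.0]
ft_force: [0.7, -0.4, -0.1]
grip_width: 0.087
grip_force: 0.0
1.45 [-2.61246643e-01  3.43041066e-01  1.76982632e+00  1.07844305e-03
  1.02841518e+00  1.04998197e+00] [ 0.48719395 -0.01505991  0.21845371] [[0.967, 0.256, 0.001], [0.256, -0.967, 0.001], [0.001, -0.001, -1.0]]
[ -0.67663768   3.4849148  125.45102204]
```

```bash
python3 -m crank '[-1,3,20,0,0,0,0, -1,3,50,0,0,0,0, -1,3,75,0,0,0,0, -1,3,92,0,0,0,0, -1,3,100,0,0,0,0]' 8
python3 - <<'E'
from h import *
for n in("top","side"):
    c=robot.camera(n); I=c["pixels"][:,:,::-1]
    y,x=(110,185) if n=="top" else (110,170)
    cv2.imwrite(f"pics/{n}1.png",cv2.resize(I[y:y+140,x:x+160],None,fx=4,fy=4,interpolation=cv2.INTER_CUBIC))
print(to_tool([.4875,-.0185,.093]))
a=cv2.imread("pics/top1.png");b=cv2.imread("pics/side1.png")
cv2.imwrite("pics/both1.png",cv2.resize(np.hstack([a,b]),(800,350)))
E
```

```text
time: 1.87
position: [0.4848, -0.0208, 0.1162]
tool_rot: [0.992, 0.13, -0.002, -0.001]
ft_force: [-0.8, -0.4, -0.4]
grip_width: 0.0867
grip_force: 0.0
[ 2.73716935 -2.06224519 24.14888411]
```

View pics/both1.png

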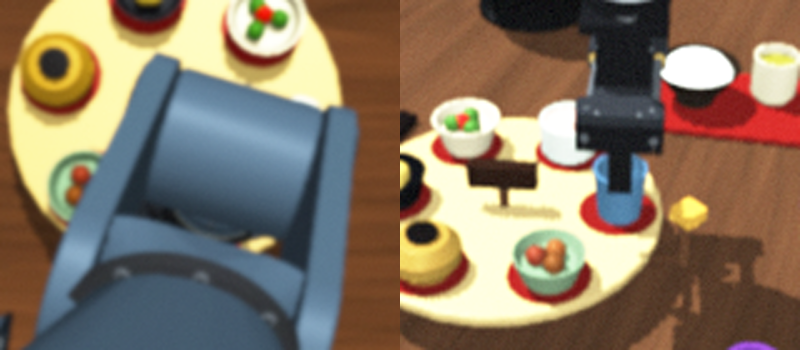

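The fingers straddle the blue cup, centred on it at about (620,185). The dishes are clear. I'll descend and close.

```bash
python3 -m crank '[1,0,8,0,0,0,0, 1,0,16,0,0,0,0, 1,0,22,0,0,0,0, 1,0,23,0,0,0,20, 1,0,23,0,0,0,60]' 8
python3 -m crank '[0,0,0,0,0,0,80, 0,0,0,0,0,0,90, 0,0,0,0,0,0,100, 0,0,0,0,0,0,110, 0,0,0,0,0,0,120]' 8
python3 -m crank '[0,0,0,0,0,0,140, 0,0,0,0,0,0,140, 0,0,0,0,0,0,140, 0,0,0,0,0,0,140, 0,0,0,0,0,0,140]' 8
```

```text
time: 2.38
position: [0.4872, -0.0212, 0.0951]
tool_rot: [0.992, 0.129, -0.0, -0.0]
ft_force: [0.4, -0.2, -0.3]
grip_width: 0.0802
grip_force: 0.0
time: 2.8
position: [0.4876, -0.0213, 0.0956]
tool_rot: [0.992, 0.129, 0.0, 0.0]
ft_force: [0.3, -0.9, 1.1]
grip_width: 0.0536
grip_force: 8.0
time: 3.22
position: [0.4876, -0.0212, 0.0955]
tool_rot: [0.992, 0.129, 0.0, 0.0]
ft_force: [-0.6, -0.1, 2.0]
grip_width: 0.0534
grip_force: 8.0
```

```bash
python3 -m crank '[0,0,-6,0,0,0,140, 0,0,-20,0,0,0,140, 0,0,-40,0,0,0,140, 0,0,-60,0,0,0,140, 0,0,-75,0,0,0,140]' 8
python3 -m crank '[2,-9,-15,0,0,0,140, 6,-32,-20,0,0,0,140, 12,-65,-20,0,0,0,140, 18,-100,-20,0,0,0,140, 24,-135,-20,0,0,0,140]'
python3 -m crank '[6,-35,0,0,0,0,140, 12,-70,0,0,0,0,140, 18,-105,0,0,0,0,140, 24,-135,0,0,0,0,140, 29,-162,0,0,0,0,140]'
python3 -m crank '[4,-25,0,0,0,0,140, 7,-42,0,0,0,0,140, 9,-53,0,0,0,0,140, 10,-57,0,0,0,0,140, 10,-57,0,0,0,0,140]'
python3 - <<'E'
from h import *
for n in("side",):
    c=robot.camera(n); cv2.imwrite(f"pics/{n}2.png",c["pixels"][:,:,::-1])
print(robot.get_obs()["position"],to_tool([.458,.337,.093]))
E
```

```text
time: 3.63
position: [0.4872, -0.0211, 0.1716]
tool_rot: [0.992, 0.129, 0.0, -0.0]
ft_force: [0.8, -0.4, -1.4]
grip_width: 0.0536
grip_force: 8.0
time: 4.05
position: [0.4753, 0.1165, 0.1906]
tool_rot: [0.992, 0.129, -0.0, -0.0]
ft_force: [0.8, 0.3, -1.2]
grip_width: 0.0536
grip_force: 8.0
time: 4.47
position: [0.4613, 0.2815, 0.1902]
tool_rot: [0.992, 0.13, -0.001, -0.0]
ft_force: [0.6, -0.3, -1.0]
grip_width: 0.0536
grip_force: 8.0
time: 4.88
position: [0.4571, 0.3374, 0.1901]
tool_rot: [0.992, 0.13, -0.0, 0.0]
ft_force: [0.6, 0.7, -1.3]
grip_width: 0.0535
grip_force: 8.0
[0.45723431 0.33662362 0.19012066] [ 0.92448994 -0.23324137 97.11973205]
```

View pics/side2.png

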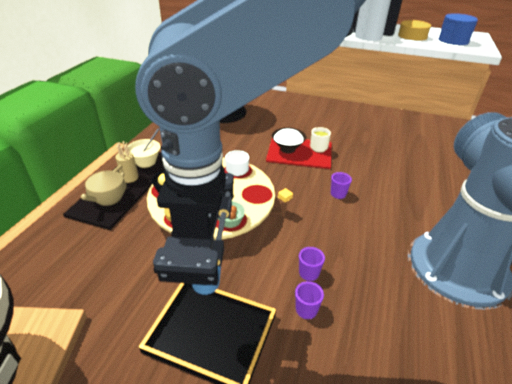

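The cup hangs upright over the tray at about (205,290), and the emptied red seat shows at (257,194). I'll lower it.

```bash
python3 -m crank '[0,0,20,0,0,0,140, 0,0,50,0,0,0,140, 0,0,80,0,0,0,140, 0,0,105,0,0,0,140, 0,0,120,0,0,0,140]' 8
python3 -m crank '[0,0,6,0,0,0,140, 0,0,11,0,0,0,140, 0,0,15,0,0,0,140, 0,0,18,0,0,0,140, 0,0,20,0,0,0,140]'
python3 -m crank '[0,0,1,0,0,0,140, 0,0,2,0,0,0,140, 0,0,3,0,0,0,140, 0,0,4,0,0,0,140, 0,0,4,0,0,0,140]'
```

```text
time: 5.35
position: [0.4563, 0.3347, 0.0678]
tool_rot: [0.992, 0.128, -0.002, 0.001]
ft_force: [-0.1, -0.3, -1.1]
grip_width: 0.0538
grip_force: 8.0
time: 5.77
position: [0.4582, 0.3372, 0.051]
tool_rot: [0.992, 0.129, 0.001, -0.0]
ft_force: [0.2, -0.1, -1.3]
grip_width: 0.0537
grip_force: 8.0
time: 6.18
position: [0.4575, 0.3372, 0.0464]
tool_rot: [0.992, 0.129, 0.0, -0.0]
ft_force: [0.1, 0.1, -1.1]
grip_width: 0.0534
grip_force: 8.0
```

```bash
python3 -m crank '[0,0,0.5,0,0,0,140, 0,0,1,0,0,0,140, 0,0,1.5,0,0,0,140, 0,0,2,0,0,0,140, 0,0,2,0,0,0,140]'
python3 -m crank '[0,0,0.5,0,0,0,140, 0,0,1,0,0,0,140, 0,0,1,0,0,0,140, 0,0,1,0,0,0,140, 0,0,1,0,0,0,140]'
```

```text
time: 6.6
position: [0.4574, 0.3371, 0.0442]
tool_rot: [0.992, 0.129, -0.0, 0.0]
ft_force: [-1.4, -0.0, -0.4]
grip_width: 0.0534
grip_force: 8.0
time: 7.02
position: [0.4577, 0.3373, 0.0436]
tool_rot: [0.992, 0.129, 0.0, -0.0]
ft_force: [-1.2, -0.2, 1.4]
grip_width: 0.0536
grip_force: 8.0
```

```bash
python3 -m crank '[0,0,0,0,0,0,90, 0,0,0,0,0,0,80, 0,0,0,0,0,0,70, 0,0,0,0,0,0,50, 0,0,0,0,0,0,30]'
python3 -m crank '[0,0,0,0,0,0,10, 0,0,0,0,0,0,0, 0,0,-3,0,0,0,0, 0,0,-12,0,0,0,0, 0,0,-25,0,0,0,0]'
python3 -m crank '[0,0,-20,0,0,0,0, 0,0,-50,0,0,0,0, 0,0,-85,0,0,0,0, 0,0,-120,0,0,0,0, 0,0,-145,0,0,0,0]'
python3 - <<'E'
from h import *
c=robot.camera("side"); cv2.imwrite("pics/side3.png",c["pixels"][:,:,::-1])
print(to_tool([.5995,.0105,.107]))
E
```

```text
time: 7.43
position: [0.4574, 0.3371, 0.0432]
tool_rot: [0.992, 0.129, -0.0, 0.0]
ft_force: [0.1, 0.0, 0.3]
grip_width: 0.0697
grip_force: 0.0
time: 7.85
position: [0.4567, 0.3368, 0.0682]
tool_rot: [0.992, 0.129, -0.001, 0.0]
ft_force: [-0.0, -0.7, -0.1]
grip_width: 0.0867
grip_force: 0.0
time: 8.27
position: [0.4583, 0.3376, 0.2173]
tool_rot: [0.992, 0.129, 0.002, -0.001]
ft_force: [0.2, 0.2, 0.3]
grip_width: 0.0872
grip_force: 0.0
[ 48.00959499 353.35927407 114.65116976]
```

View pics/side3.png

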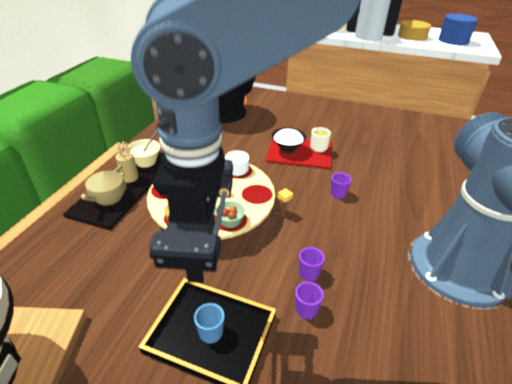

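The cup stands upright in the tray at about (209,323). Next is the handle.

```bash
python3 -m crank '[3,20,0,0,0,0,60, 7,52,0,0,0,0,120, 12,90,0,0,0,0,120, 17,128,0,0,0,0,120, 22,166,0,0,0,0,120]'
python3 -m crank '[5,38,0,0,0,0,120, 10,76,0,0,0,0,120, 15,114,0,0,0,0,120, 20,146,0,0,0,0,120, 24,170,0,0,0,0,120]'
python3 -m crank '[1,10,0,0,0,0,120, 2,16,2,0,0,0,120, 2,18,15,0,0,0,120, 2,18,35,0,0,0,120, 2,18,50,0,0,0,120]'
python3 - <<'E'
from h import *
print(to_tool([.5995,.0105,.102]))
c=robot.camera("side"); I=c["pixels"]; cv2.imwrite("pics/side4.png",cv2.resize(I[110:250,140:300,::-1],None,fx=4,fy=4,interpolation=cv2.INTER_CUBIC))
E
```

```text
time: 8.73
position: [0.5214, 0.1811, 0.2141]
tool_rot: [0.992, 0.13, 0.0, -0.0]
ft_force: [0.2, 0.1, -0.5]
grip_width: 0.0615
grip_force: 0.0
time: 9.15
position: [0.5891, 0.0211, 0.214]
tool_rot: [0.992, 0.128, 0.001, 0.001]
ft_force: [0.2, 1.1, 0.2]
grip_width: 0.0465
grip_force: 0.0
time: 9.57
position: [0.5935, 0.0087, 0.1627]
tool_rot: [0.992, 0.13, -0.0, -0.0]
ft_force: [1.0, 0.0, -0.0]
grip_width: 0.0461
grip_force: 0.0
[ 6.25393623 -0.10057145 60.67390342]
```

View pics/side4.png

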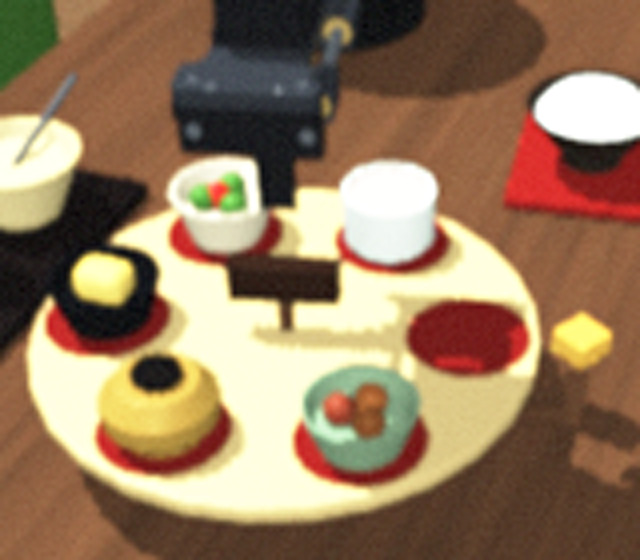

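The handle is clear at crop (285,278), and the fingers are above it at (275,195). I'll check the axis from this view.

```bash
python3 - <<'E'
from h import *
c=robot.camera("side"); H=hsv(c); v=H[...,2]; yy,xx=np.indices(v.shape)
for a,ce,p in blobs((v<110)&(xx>192)&(xx<230)&(yy>171)&(yy<187),30):
    m=(p.min(0)+p.max(0))/2; print(a,ce,m,p.min(0),p.max(0),cast(c,[ce,m],.096).round(4).tolist())
def proj(P):
    E=np.linalg.inv(c["extrinsics"]); q=c["intrinsics"]@(E@np.r_[P,1])[:3]; return q[:2]/q[2]
print(proj([.5995,.0105,.096]))
E
```

```text
286 [209.84615385 178.96503497] [210. 179.] [196 172] [224 186] [[0.6008, 0.0121, 0.096], [0.6004, 0.0121, 0.096]]
[210.59028491 178.7172457 ]
```

```bash
python3 -m crank '[4,0,6,0,0,0,120, 6.5,-0.5,20,0,0,0,120, 6.5,-0.5,36,0,0,0,120, 6.5,-0.5,50,0,0,0,120, 6.5,-0.5,59,0,0,0,120]' 5
python3 -m crank '[0,0,0,0,0,0,140, 0,0,0,0,0,0,160, 0,0,0,0,0,0,180, 0,0,0,0,0,0,220, 0,0,0,0,0,0,220]' 5
python3 -m crank '[0,0,0,0,0,0,220, 0,0,0,0,0,0,220, 0,0,0,0,0,0,220, 0,0,0,0,0,0,220, 0,0,0,0,0,0,220]' 5
```

```text
time: 10.08
position: [0.6011, 0.0103, 0.1041]
tool_rot: [0.992, 0.13, 0.0, -0.0]
ft_force: [-0.4, 0.2, -0.6]
grip_width: 0.0461
grip_force: 0.0
time: 10.5
position: [0.6015, 0.0094, 0.1054]
tool_rot: [0.992, 0.129, 0.001, 0.0]
ft_force: [0.8, -0.0, 0.0]
grip_width: 0.0208
grip_force: 0.0
time: 10.92
position: [0.601, 0.0107, 0.1051]
tool_rot: [0.992, 0.129, 0.001, -0.001]
ft_force: [-0.8, 5.0, 3.8]
grip_width: 0.0157
grip_force: 5.0
```

```bash
python3 -m crank '[0,-1,0,0,0,0,220, 0,-1.2,0,0,0,0,220, 0,-1.2,0,0,0,0,220, 0,-1.2,0,0,0,0,220, 0,-1.2,0,0,0,0,220]' 5
python3 -m crank '[0,0,0,0,0,0,230, 0,0,0,0,0,0,230, 0,0,0,0,0,0,230, 0,0,0,0,0,0,230, 0,0,0,0,0,0,230]' 35
```

```text
time: 11.33
position: [0.601, 0.0107, 0.1051]
tool_rot: [0.992, 0.129, 0.001, -0.0]
ft_force: [-0.5, 3.3, 6.1]
grip_width: 0.0157
grip_force: 5.0
time: 11.75
position: [0.6012, 0.0099, 0.1062]
tool_rot: [0.992, 0.129, 0.001, 0.001]
ft_force: [-2.0, 1.3, 12.0]
grip_width: 0.009
grip_force: 5.8
```

```bash
python3 - <<'E'
from h import *
o=robot.get_obs(); print(o["grip_width"],o["grip_force"],o["position"],o["ft_force"],o["moment"])
c=robot.camera("side"); I=c["pixels"]; cv2.imwrite("pics/side5.png",cv2.resize(I[110:250,140:300,::-1],None,fx=4,fy=4,interpolation=cv2.INTER_CUBIC))
E
```

```text
0.008963181257594661 5.762857720255852 [0.6011802  0.00994541 0.10615291] [-2.03639856  1.29335317 12.04839266] [0.38737302 0.40578746 0.05276861]
```

View pics/side5.png

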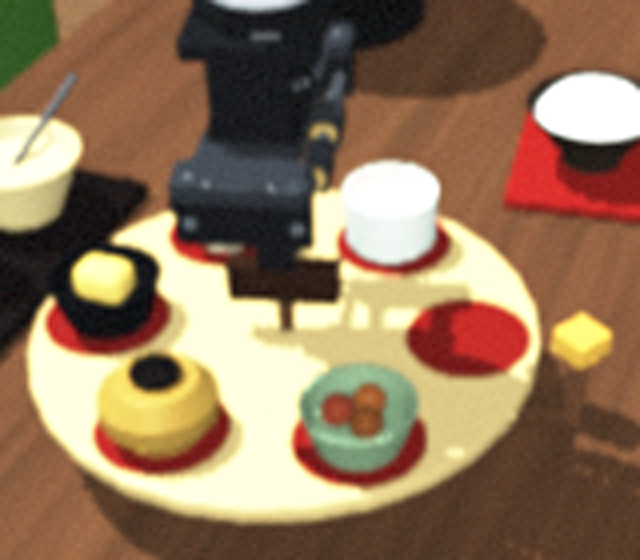

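```bash
python3 - <<'E'
from h import *
c=robot.camera("side")
def proj(P):
    E=np.linalg.inv(c["extrinsics"]); q=c["intrinsics"]@(E@np.r_[P,1])[:3]; return (q[:2]/q[2]).round(1)
d=np.array([-.256,.967,0])
for name,P,w in(("cup",[.4848,-.0208,.0912],.045),("pre",[.5935,.0087,.1377],.025),("now",[.6012,.0099,.0812],.006)):
    P=np.array(P)
    for e in(0,.012): print(name,e,"crop4",(proj(P+d*(w+e))-[140,110])*4,"orig",proj(P+d*(w+e)))
print("bar top near edge",(proj(np.array([.6,.011,.110])+d*.008)-[140,110])*4, "bar bottom near",(proj(np.array([.6,.011,.082])+d*.008)-[140,110])*4)
E
```

```text
cup 0 crop4 [469.6 337.2] orig [257.4 194.3]
cup 0.012 crop4 [468.4 350.4] orig [257.1 197.6]
pre 0 crop4 [282.  243.6] orig [210.5 170.9]
pre 0.012 crop4 [278.8 255.6] orig [209.7 173.9]
now 0 crop4 [280.  298.8] orig [210.  184.7]
now 0.012 crop4 [276.8 310.4] orig [209.2 187.6]
bar top near edge [278.  264.4] bar bottom near [280.4 301.2]
```

The fingertips end at the top of the bar, at about (285,265). That is roughly 25 mm higher than I calculated, so they only pinched its top edge and slipped. I'll raise, reopen, and go about 17 mm lower.

```bash
python3 -m crank '[0,0,-3,0,0,0,220, 0,0,-8,0,0,0,160, 0,0,-8,0,0,0,120, 0,0,-8,0,0,0,120, 0,0,-8,0,0,0,120]' 5
python3 -m crank '[0,0,5,0,0,0,120, 0,0,11,0,0,0,120, 0,0,17,0,0,0,120, 0,0,22,0,0,0,120, 0,0,24,0,0,0,120]' 5
python3 - <<'E'
from h import *
print(robot.nose_length,robot.get_obs()["ft_force"],robot.get_obs()["position"])
c=robot.camera("side"); I=c["pixels"]; cv2.imwrite("pics/side6.png",cv2.resize(I[130:230,160:270,::-1],None,fx=5,fy=5,interpolation=cv2.INTER_CUBIC))
E
```

```text
time: 12.27
position: [0.6003, 0.0103, 0.1119]
tool_rot: [0.992, 0.129, -0.0, 0.0]
ft_force: [-0.4, 1.0, -0.8]
grip_width: 0.0306
grip_force: 0.0
time: 12.68
position: [0.5996, 0.0107, 0.0868]
tool_rot: [0.992, 0.129, -0.001, -0.0]
ft_force: [-0.3, 0.2, -0.2]
grip_width: 0.0456
grip_force: 0.0
0.025 [-0.31514349  0.17525357 -0.22187914] [0.59960879 0.01073701 0.08681244]
```

View pics/side6.png

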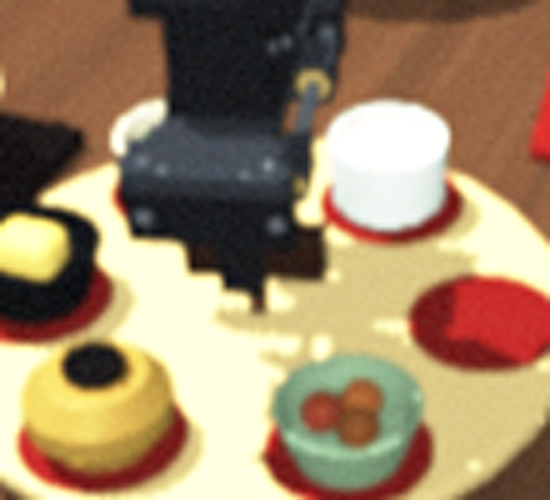

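The near finger now sits in front of the bar, with its tip at (240,285). All the dishes are undisturbed. I'll close.

```bash
python3 -m crank '[0,0,0,0,0,0,140, 0,0,0,0,0,0,160, 0,0,0,0,0,0,190, 0,0,0,0,0,0,225, 0,0,0,0,0,0,225]' 5
python3 -m crank '[0,0,0,0,0,0,225, 0,0,0,0,0,0,225, 0,0,0,0,0,0,225, 0,0,0,0,0,0,225, 0,0,0,0,0,0,225]' 10
```

```text
time: 13.15
position: [0.6007, 0.0106, 0.0887]
tool_rot: [0.992, 0.129, 0.0, 0.0]
ft_force: [0.9, -1.0, -0.3]
grip_width: 0.0206
grip_force: 0.0
time: 13.57
position: [0.6006, 0.0107, 0.0886]
tool_rot: [0.992, 0.129, 0.0, -0.0]
ft_force: [-0.1, 1.0, 3.0]
grip_width: 0.0161
grip_force: 10.0
```

```bash
python3 -m crank '[0,0,0,0,0,0,225, 0,0,0,0,0,0,225, 0,0,0,0,0,1,225, 0,0,0,0,0,3,225, 0,0,0,0,0,6,225]' 30
python3 -m crank '[0,0,0,0,0,3,225, 0,0,0,0,0,6,225, 0,0,0,0,0,9,225, 0,0,0,0,0,12,225, 0,0,0,0,0,15,225]'
python3 -c "
from h import *
o=robot.get_obs();print(o['q'],o['moment'],2*np.degrees(np.arctan2(o['tool_rot'][1],o['tool_rot'][0])))"
```

```text
time: 13.98
position: [0.6007, 0.0105, 0.0886]
tool_rot: [0.997, 0.076, 0.0, 0.0]
ft_force: [-1.0, 0.7, 3.4]
grip_width: 0.0157
grip_force: 30.0
time: 14.4
position: [0.6007, 0.0101, 0.0886]
tool_rot: [0.999, -0.055, 0.0, 0.001]
ft_force: [-1.0, -1.0, 3.5]
grip_width: 0.0158
grip_force: 30.0
[-1.68503533e-01  6.64961808e-01  1.60169139e+00 -1.41353881e-03
  8.74441475e-01  1.51246642e+00] [-0.07678029  0.12708754  0.16099474] -6.260550268868437
```

```bash
python3 -m crank '[0,0,0,0,0,4,225, 0,0,0,0,0,8,225, 0,0,0,0,0,12,225, 0,0,0,0,0,16,225, 0,0,0,0,0,20,225]'
python3 -m crank '[0,0,0,0,0,4,225, 0,0,0,0,0,8,225, 0,0,0,0,0,12,225, 0,0,0,0,0,15,225, 0,0,0,0,0,17,225]'
python3 -m crank '[0,0,0,0,0,1,225, 0,0,0,0,0,2,225, 0,0,0,0,0,2,225, 0,0,0,0,0,2,225, 0,0,0,0,0,2,225]'
python3 - <<'E'
from h import *
o=robot.get_obs();print(o['q'],o['moment'],2*np.degrees(np.arctan2(o['tool_rot'][1],o['tool_rot'][0])))
c=robot.camera("side"); I=c["pixels"]; cv2.imwrite("pics/side7.png",cv2.resize(I[110:250,140:300,::-1],None,fx=4,fy=4,interpolation=cv2.INTER_CUBIC))
E
```

```text
time: 14.82
position: [0.6005, 0.0095, 0.0886]
tool_rot: [0.974, -0.228, 0.0, 0.001]
ft_force: [-0.8, -2.4, 3.1]
grip_width: 0.016
grip_force: 30.0
time: 15.23
position: [0.6002, 0.0091, 0.0886]
tool_rot: [0.929, -0.369, 0.0, 0.001]
ft_force: [-2.5, -3.5, 4.0]
grip_width: 0.0158
grip_force: 30.0
time: 15.65
position: [0.6002, 0.009, 0.0886]
tool_rot: [0.923, -0.384, 0.0, 0.001]
ft_force: [-3.0, -5.3, 5.2]
grip_width: 0.0159
grip_force: 30.0
[-0.16963526  0.66478652  1.60209685 -0.00320955  0.87512519  2.19071544] [-0.63734687  0.37838495 -0.05973358] -45.1202459632347
```

View pics/side7.png

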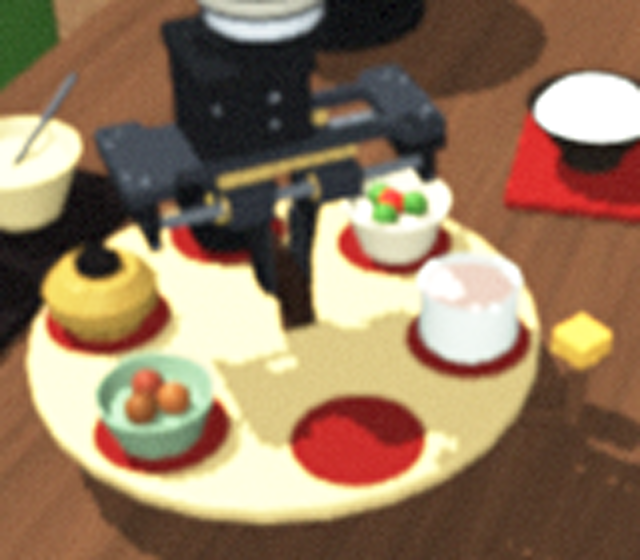

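The cream pot is now at the pointer (470,305), and the empty seat has moved on to (358,440). All dishes are upright on their seats. I'll release and lift clear.

```bash
python3 -m crank '[0,0,0,0,0,0,205, 0,0,0,0,0,0,190, 0,0,0,0,0,0,160, 0,0,0,0,0,0,120, 0,0,0,0,0,0,120]' 5
python3 -m crank '[0,0,0,0,0,0,120, 0,0,-3,0,0,0,120, 0,0,-12,0,0,0,120, 0,0,-30,0,0,0,120, 0,0,-50,0,0,0,120]'
python3 -m crank '[0,0,-20,0,0,0,120, 0,0,-45,0,0,0,120, 0,0,-70,0,0,0,120, 0,0,-85,0,0,0,120, 0,0,-90,0,0,0,120]'
python3 -m crank '[0,0,0,0,0,0,120, 0,0,0,0,0,0,120, 0,0,0,0,0,0,120, 0,0,0,0,0,0,120, 0,0,0,0,0,0,120]'
python3 - <<'E'
from h import *
c=robot.camera("side"); I=c["pixels"]; cv2.imwrite("pics/side8.png",I[:,:,::-1])
E
```

```text
time: 16.12
position: [0.6005, 0.0111, 0.088]
tool_rot: [0.923, -0.384, -0.0, -0.0]
ft_force: [-0.6, -0.6, -0.5]
grip_width: 0.0347
grip_force: 0.0
time: 16.53
position: [0.5998, 0.0108, 0.1386]
tool_rot: [0.923, -0.384, -0.001, 0.0]
ft_force: [1.1, -0.7, 0.2]
grip_width: 0.0459
grip_force: 0.0
time: 16.95
position: [0.6024, 0.0104, 0.2325]
tool_rot: [0.923, -0.384, 0.004, -0.001]
ft_force: [-0.0, 1.5, -0.4]
grip_width: 0.046
grip_force: 0.0
time: 17.37
position: [0.5998, 0.0107, 0.227]
tool_rot: [0.923, -0.384, -0.001, 0.0]
ft_force: [0.2, -0.0, 0.1]
grip_width: 0.0458
grip_force: 0.0
```

View pics/side8.png

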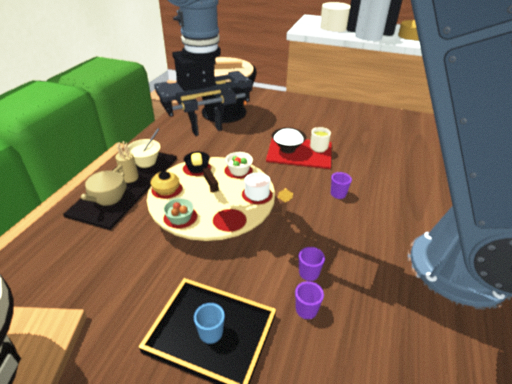

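The cup is upright in the tray at (209,323). The cream pot is at the pointer (257,187), all dishes are on their seats, and the arm is clear.

```bash
python3 -c "
from rig import robot
print(robot.hand_in())"
```

```text
the job is handed in; nothing more can be done
None
```

The blue cup stands upright in the return tray, and the carousel is one click clockwise with the cream pot at the pointer; the job was handed in at about 17 s with the arm clear, and no verdict came back.

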